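Hold a glass keepsake in the lamp beam by its frosted sides

TASK

Check a glass keepsake for flaws: first push the lamp's switch lever fully over to on, then pick up the glass block by its two frosted sides only, never touching its clear faces, and hold it upright in the air about midway between lamp and white card, with the beam passing squarely through the middle of the clear faces. Do not let the glass touch the lamp stand, and leave the trophy, teacup and trinket box in place. Finish while still holding the glass still in the beam; do not put it down.

Things in the scene. Friction and masses are not known exactly. Their poses are not given: they have to be found in the camera images.
- block: Loose upright glass block, 40 (own x) x 30 (own y) x 90 mm tall, about 0.27 kg, standing on the cork pad. Its two narrower upright faces (30 mm wide, at own x = +20 and -20 mm, 40 mm apart) are frosted, milky white over full height; its two wider ones (40 mm wide, at own y = +15 and -15 mm) are clear glass, not to be touched. Origin: centre of the underside; z up.
- block_mid (a point): The middle of the glass block, 45 mm above its underside; axes as the block.
- pad: The square cork pad, 200 x 200 x 6 mm, fixed flat on the table, to the left or the right of the robot, on which the glass stands. Origin: centre of the underside.
- stand: Fixed lamp stand, on the other side from the pad. Dark wooden base 12 mm thick, own x -150 to +50 mm, y -155 to +170 mm; lamp at its own +y end, white card at its -y end, open between. The beam runs level along own y through x = 0, 120 mm above the table. Origin: under the middle of the beam, at table height; own +x points away from the robot, give or take some yaw.
- beam_mid (a point): The point on the beam where the middle of the glass belongs: above the stand's origin, 120 mm above the table, 77 mm from the lens and 128 mm from the card. Axes as the stand; the beam runs along y.
- lens (a point): Centre of the lamp's round lens, 42 mm across, on the stand at own y = +77 mm, 120 mm above the table. The grey lamp box behind it is 56 (x) x 80 (y) x 70 mm (z), own y 85 to 165 mm, its top 155 mm above the table.
- card (a point): Centre of the upright white card, 90 (x) x 4 x 80 mm, on the stand at own y = -130 mm, 120 mm above the table; its top is 160 mm above the table.
- switch (a joint): The lamp's switch lever, radians: 0 = off, leaning towards the robot (the stand's own -x); 1.0 = on, leaning to own +x, against its end stop. Counts as on above 0.8. It starts near 0, turns with light friction (about 1 N at the tip) and stays where it is left.
- switch_tip (a point): Centre of the 26 mm black ball on the lever's 10 mm rod. Pivot at the stand's own x = -85, y = +100 mm, 34 mm above the table, on a black block 70 (x) x 50 mm, 37 mm high. The ball is 85 mm from the pivot and swings in the stand's x-z plane: 109 mm above the table and 41 mm to the -x side at 0, 119 mm up half way, 109 mm up and 41 mm to the +x side at 1.0.
- trophy: Bystander: small brass trophy cup, loose, 68 mm across, 120 mm tall, beyond the work. Origin: centre of the underside.
- teacup: Bystander: white teacup without handle, loose, 60 mm across, 55 mm tall, just beyond the pad. Origin: centre of the underside.
- trinket: Bystander: closed dark wooden trinket box, loose, 50 x 60 x 35 mm tall, on the robot's side of the pad. Origin: centre of the underside.

How it is judged (in metres and radians):
On the way, in this order (a step that is already met when the one before it is completed fails the run):
1. the lamp is switched on while the glass still stands on the pad (value of joint switch above 0.8 rad and distance of block from where it was at the start of the episode below 0.02 m), for 0.2 s.
2. the glass is lifted off the pad, held by both frosted sides (height (world z) of block above 0.03 m and contact force between the fingers and block_c1 above 0.5 N and contact force between the fingers and block_c2 above 0.5 N), for 0.2 s.
At the end, for the whole second after the job is handed in: Lever on (above 0.8); fingers hold the glass by both frosted sides only, clear of the stand and at rest; its middle within 10 mm of the beam sideways, 15 mm in height, 30 mm of midway; square to the beam within 0.17 rad, upright within 0.14 rad; bystanders within 20 mm of their places (value of joint switch above 0.8 rad and contact force between the fingers and block_c1 above 0.5 N and contact force between the fingers and block_c2 above 0.5 N and contact force between the fingers and block_c0 below 0.5 N and contact force between block and stand below 0.2 N and x of block_mid in the frame of beam_mid between -0.01 and 0.01 m and y of block_mid in the frame of beam_mid between -0.03 and 0.03 m and z of block_mid in the frame of beam_mid between -0.015 and 0.015 m and angle between the y axis of block and the y axis of stand, either way round below 0.17 rad and angle between block's own z axis and vertical below 0.14 rad and linear speed of block below 0.02 m/s and angular speed of block below 0.2 rad/s and distance of each of trophy, teacup, trinket from where it was at the start of the episode below 0.02 m); the arm keeps its last pose, push and grip.
It fails at once if the fingers touch the clear faces of the glass (contact force between the fingers and block_c0 above 0.5 N).
It fails at once if the glass touches the lamp stand (contact force between block and stand above 1 N).
It fails at once if the trophy is disturbed (distance of trophy from where it was at the start of the episode above 0.02 m).
It fails at once if the teacup is disturbed (distance of teacup from where it was at the start of the episode above 0.02 m).
It fails at once if the trinket box is disturbed (distance of trinket from where it was at the start of the episode above 0.02 m).
It also fails if it takes over 54 s, if anything falls off the work surface, if the arm or the gripper's body presses on something with over 40 N, if the wrist force passes 120 N, or if a joint passes its speed limit or range.

ROBOT

A 6-joint arm with a two-finger parallel gripper is mounted at the origin on the work surface. World frame = base frame: x ahead of the robot, y to its left, z up, the work surface at z = 0. Lengths are in mm, angles in rad, forces in N, time in s.
With the tool pointing down it reaches from about 275 to 1000 mm from the base axis. Payload 8.4 kg.
Tool frame: the origin (TCP) lies between the finger pads; the fingertips stand r.finger_overhang ahead of it and the grasp point (between the pads) is the TCP (r.finger_overhang is the distance from the TCP to the fingertips, in mm); z points along the fingers, y is the line along which they close (so a half turn about z gives the same grasp; the last joint's range is limited). The gripper opens to 85 mm and grips with 20 to 120 N. Pads are 22 mm wide; open, the fingers measure 114 mm over their backs; the gripper's body (76 mm by 85 mm) begins 54 mm behind the grasp point. The pads swing forward as they close: fully open they stand 13 mm farther back than shut.
Start: joints at [-1.26, 0.353, 1.633, -0, 1.155, -0.002], TCP at [192.326, -594.675, 250.281] pointing down, gripper open.
Joint ranges: [-2.63, 2.63], [-0.92, 2.1], [0.06, 2.66], [-1.3, 4.44], [0, 2.69], [-3.02, 3.02]. Speed limits (rad/s): [2.22, 2.22, 2.79, 3.14, 3.14, 3.14].

INTERFACE

Orientations are given as [roll, pitch, yaw] about the fixed x, y, z axes, in that order (R = Rz(yaw) Ry(pitch) Rx(roll)).
In Python, from rig import r, cams, sign_off gives the robot as it stands.
- The arm moves only by the shell command python3 -m crank 'ROWS' [FORCE]. ROWS is JSON, a list of rows, each a list of 7 numbers: the shift along the tool's x, y, z in m, then the turn, a rotation vector about the tool's x, y, z in rad, then the closure, from 0 (fully open) to 1 (shut). In form: [[dx, dy, dz, ax, ay, az, gripper], ...]. A call has 1 to 5 rows; each row is the pose to reach, as a shift and turn from the pose commanded when the call began, along the tool's axes at that moment; what a row does not reach only later rows make up. A row lasts 1/10 s, in which the tool goes at most 50 mm and 8.59 degrees, less where a joint would pass 70% of its speed; a pose out of reach is approached as far as the arm can. A call with a gripper value outside its range is refused whole. The fingers move at their own pace and stop on an object; FORCE is the grip in N (left out, the last holds). Time passes only in rows, so rows that repeat a pose let the fingers close. It gives the time, the measured TCP pose, the force, the opening and the grip force at its end, in the units of the state.
- r.sense(): the state, without advancing time (a new reading comes with each control period).
- cams.grab_frame(name): name is "scene" or "top"; returns a dict with "image" (480x640x3 uint8, red, green, blue), "fx", "fy", "cx", "cy" (pixels), "position" and "orientation" of the camera in the world. Camera axes: x right, y down, z forward; pixel columns grow to the right and rows downward; lengths in mm; the calibration is good to about 2 mm. A picture is of the moment at which its call begins. There is no depth.
- sign_off(): hands the job in; it is judged then, once.
The state is a dict: "clock": time; "qpos": joint angles; "qvel": joint speeds; "joint_efforts": joint torques, N m; "eef_pos": TCP position; "tcp_rot": TCP orientation; "contact_force": force on the tool from outside, world axes, zero at the start; "wrist_torque": the same for the moment, N m; "opening": opening from 0.0 (shut) to 1.0 (fully open); "grasp_force": force on a finger pad.
Only numpy, scipy, OpenCV 4.12 (cv2) and the standard library are available. Lean on these libraries where they do the work, as an engineer would, in place of code of your own. Each camera call takes 0.05 s, during which the arm holds its last target. There are 200 camera calls.

## Working session

There is one attempt and no reset: what is moved stays moved. The work goes in short steps, Python scripts to look and compute and a shell command to move; the robot and the scene stay as the last step left them, time stands still between calls to the robot, and variables do not carry over. Pictures are saved under pics/ and viewed, at most 10 in all, crops included, and the job is handed in when it is done.

```bash
ls; mkdir -p pics
python3 - <<'E'
from rig import r,cams
import cv2
print(r.sense(), r.finger_overhang)
for n in("scene","top"):
    f=cams.grab_frame(n); cv2.imwrite(f"pics/{n}0.png",f["image"][:,:,::-1])
    print(n,{k:v for k,v in f.items() if k!="image"})
E
```

```text
pics
{'clock': 0.0, 'qpos': array([-1.26038106e+00,  3.53659090e-01,  1.63414810e+00,  1.86854062e-05,
        1.15517145e+00, -2.40160060e-03]), 'qvel': array([ 2.62448613e-03, -8.02380480e-04,  7.34706962e-05,  1.24459276e-03,
        1.23174105e-04, -2.48955272e-04]), 'joint_efforts': array([-2.06538214e-03, -6.05261850e+01, -3.42068160e+01, -2.18614796e-04,
        9.33528703e-03,  2.62637059e-05]), 'eef_pos': array([ 192.20465325, -594.24003687,  249.5488431 ]), 'tcp_rot': array([-3.14020671e+00, -2.04126748e-05,  3.12809297e-01]), 'contact_force': array([-0.02770769, -0.0532655 ,  0.42323499]), 'wrist_torque': array([ 0.03734721, -0.00479025,  0.00826614]), 'grasp_force': 0.0, 'opening': 0.9988518917422069} 19.0
scene {'fx': 475.7283559414838, 'fy': 475.7283559414838, 'cx': 326.70955330616647, 'cy': 242.49652957498182, 'position': array([1304.64938241,  -71.97744336,  762.15919207]), 'orientation': array([-2.32620631,  0.01652623,  1.49420381])}
top {'fx': 546.0828849333686, 'fy': 546.0828849333686, 'cx': 326.4464488519218, 'cy': 248.04749473426443, 'position': array([ 522.24863426,  -27.40282042, 1172.08490439]), 'orientation': array([-3.06020015,  0.00665882, -1.60202309])}
```

View pics/scene0.png

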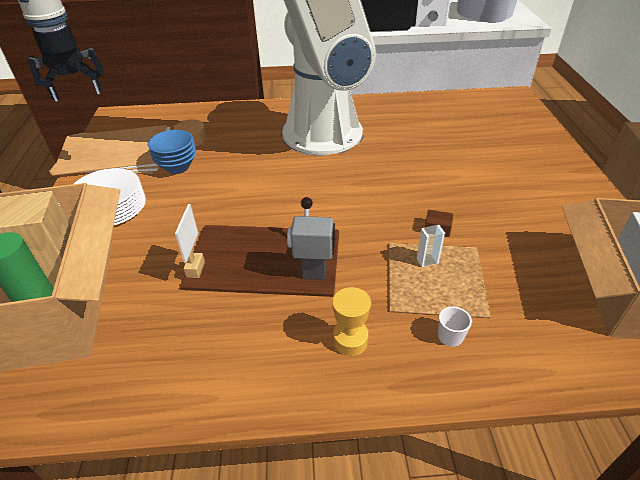

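View pics/top0.png

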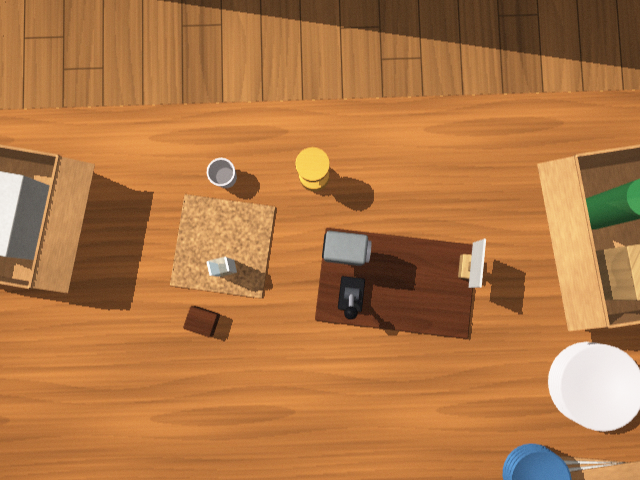

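The stand is on the right: lamp box at top-view (346,247), lever ball (350,312), card (478,263). The glass is at (221,267) on the pad, the trinket at (201,321), the teacup at (221,172) and the trophy at (313,168). Next I measure the stand and zoom in on the glass.

```bash
cat > h.py <<'E'
import numpy as np, cv2
from scipy.spatial.transform import Rotation as R
from rig import r,cams
def ray(f,p):
    p=np.asarray(p,float)
    d=np.array([(p[0]-f["cx"])/f["fx"],(p[1]-f["cy"])/f["fy"],1.])
    return np.array(f["position"]),R.from_euler("xyz",f["orientation"]).as_matrix()@d
def onz(f,p,z):
    o,d=ray(f,p); return (o+d*(z-o[2])/d[2])
def tri(fa,pa,fb,pb):
    o1,d1=ray(fa,pa);o2,d2=ray(fb,pb)
    s=np.linalg.lstsq(np.c_[d1,-d2],o2-o1,rcond=None)[0]
    a,b=o1+s[0]*d1,o2+s[1]*d2; return (a+b)/2,np.linalg.norm(a-b)
def proj(f,X):
    c=R.from_euler("xyz",f["orientation"]).as_matrix().T@(np.asarray(X,float)-f["position"])
    return np.array([f["fx"]*c[0]/c[2]+f["cx"],f["fy"]*c[1]/c[2]+f["cy"]])
E
python3 - <<'E'
from h import *
t=cams.grab_frame("top");s=cams.grab_frame("scene")
im=t["image"]
# stand base: dark reddish
roi=im[200:360,300:500].astype(int)
m=((roi[...,0]<115)&(roi[...,0]>roi[...,2]+12)).astype(np.uint8)
m=cv2.morphologyEx(m,cv2.MORPH_OPEN,np.ones((5,5)))
n,l,st,_=cv2.connectedComponentsWithStats(m);k=1+st[1:,4].argmax()
c=max(cv2.findContours((l==k).astype(np.uint8),0,1)[0],key=cv2.contourArea)
pts=np.concatenate(c)+[300,200]
print(cv2.approxPolyDP(c,4,True)[:,0]+[300,200])
# pad
a=cv2.resize(im[235:305,165:285],None,fx=6,fy=6,interpolation=cv2.INTER_CUBIC)
b=cv2.resize(s["image"][200:290,380:500],None,fx=6,fy=6,interpolation=cv2.INTER_CUBIC)
cv2.imwrite("pics/z1.png",a[:,:,::-1]);cv2.imwrite("pics/z2.png",b[:,:,::-1])
cv2.imwrite("pics/z3.png",cv2.resize(im[215:345,305:495],None,fx=4,fy=4,interpolation=cv2.INTER_CUBIC)[:,:,::-1])
for p in [(470,338),(316,320),(325,229),(479,243)]: print(p,onz(t,p,12).round(1))
print("ball",tri(t,(350,312),s,(307,203)))
E
```

```text
[[322 265]
 [319 298]
 [326 299]
 [317 302]
 [317 320]
 [326 313]
 [351 324]
 [337 307]
 [337 284]
 [342 276]
 [360 277]
 [365 286]
 [358 319]
 [372 320]
 [388 334]
 [432 330]
 [470 338]
 [472 288]
 [466 278]
 [449 280]
 [457 279]
 [459 254]
 [470 253]
 [471 245]
 [368 234]
 [368 262]
 [338 272]]
(470, 338) [ 418.1 -318.    12. ]
(316, 320) [465.6   4.1  12. ]
(325, 229) [658.  -20.8  12. ]
(479, 243) [ 617.5 -347.6   12. ]
ball (array([483.73990036, -63.89621426, 110.57358679]), np.float64(1.4889100313729249))
```

View pics/z1.png

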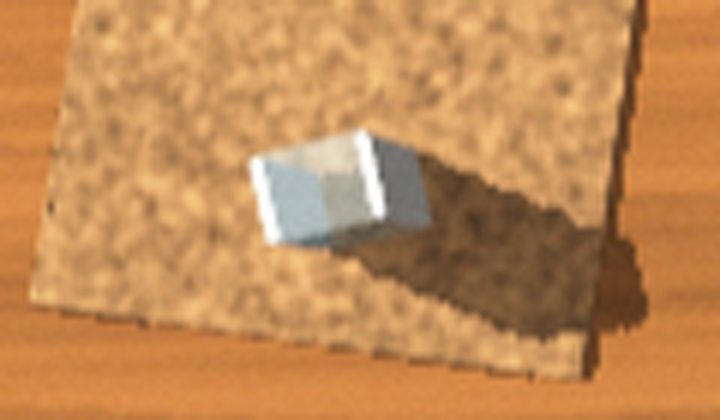

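View pics/z2.png

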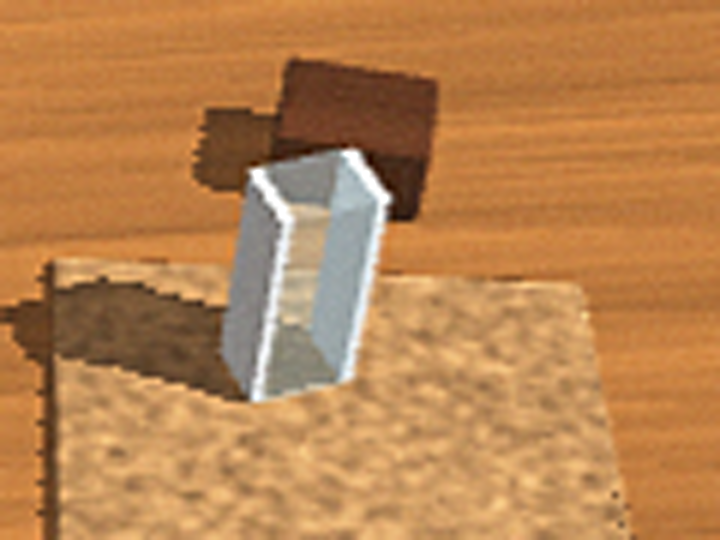

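View pics/z3.png

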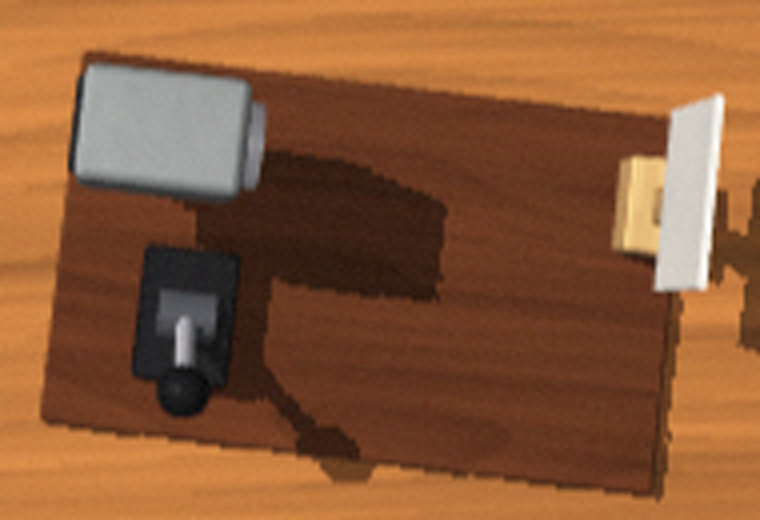

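The top crop shows the block's frosted edges as bright left and right lines, so it has to be gripped along a line close to world y. Top-face corners in the crop: (250,160), (362,131), (382,218), (268,243). The base corners and the lever (leaning towards the robot) are clear.

Run:
```python
from h import *
t=cams.grab_frame("top");s=cams.grab_frame("scene")
C=[onz(t,(165+(a+.5)/6-.5,235+(b+.5)/6-.5),96)[:2] for a,b in [(250,160),(362,131),(382,218),(268,243)]]
C=np.array(C);print(C.round(1))
print("block centre top",C.mean(0)); u=(C[1]+C[2]-C[0]-C[3])/2;v=(C[3]+C[2]-C[0]-C[1])/2
print(np.linalg.norm(u),np.linalg.norm(v),"x dir",np.degrees(np.arctan2(u[1],u[0])),"y dir",np.degrees(np.arctan2(v[1],v[0])))
# scene cross check: top corners crop z2 (250,170),(348,152),(388,200),(288,220)
D=np.array([onz(s,(380+(a+.5)/6-.5,200+(b+.5)/6-.5),96)[:2] for a,b in [(250,170),(350,152),(388,200),(288,220)]])
print("scene",D.round(1),D.mean(0))
W=np.array([onz(t,(305+(a+.5)/4-.5,215+(b+.5)/4-.5),12)[:2] for a,b in [(84,52),(42,422),(658,496)]])
O=np.array([(50,170),(-150,170),(-150,-155)],float)
Oc=O-O.mean(0);Wc=W-W.mean(0)
th=np.arctan2((Oc[:,0]*Wc[:,1]-Oc[:,1]*Wc[:,0]).sum(),(Oc*Wc).sum())
Rm=np.array([[np.cos(th),-np.sin(th)],[np.sin(th),np.cos(th)]]);T=W.mean(0)-Rm@O.mean(0)
print("stand yaw",th,np.degrees(th),"origin",T,"res",(W-O@Rm.T-T).round(1))
for n,p,z in [("lens",(0,77),120),("lampTopNear",(0,85),155),("card",(0,-130),120),("ball",(-126,100),109),("ballOn",(-44,100),109)]:
    w=Rm@p+T; X=[*w,z]; print(n,w.round(1),proj(t,X).round(1),proj(s,X).round(1))
for n,p in [("trophy",(313,165)),("trinket",(201,321)),("teacup",(221,172))]: print(n,onz(t,p,{"trophy":120,"trinket":35,"teacup":55}[n]).round(0))
```

```text
[[591.6 215.2]
 [600.  178.2]
 [571.1 172.1]
 [564.1 209.7]]
block centre top [581.69802596 193.79288845]
38.14001749552926 28.787450081872556 x dir -78.32485842799548 y dir -168.29748271672548
scene [[572.5 172.4]
 [566.5 209.4]
 [592.4 216.3]
 [599.2 179.7]] [582.68229722 194.43368372]
stand yaw -0.14467420120784782 -8.289221133636158 origin [ 587.96344179 -183.81406379] res [[-1.   0.5]
 [ 1.3 -0. ]
 [-0.3 -0.5]]
lens [ 599.1 -107.6] [370.4 251.4] [287.3 236.5]
lampTopNear [600.2 -99.7] [367.5 249.5] [290.  223.4]
card [ 569.2 -312.5] [477.3 263.5] [185.9 233.1]
ball [477.7 -66.7] [351.1 315.1] [305.3 201.9]
ballOn [558.8 -78.5] [355.8 272.9] [301.3 226.5]
trophy [772.  -2. 120.]
trinket [472. 242.  35.]
teacup [779. 191.  55.]
```

```bash
python3 -m crank '[[0.026,-0.029,0,0,0,0,1],[0.052,-0.058,0,0,0,0,1],[0.078,-0.087,0,0,0,0,1],[0.104,-0.116,0,0,0,0,1],[0.130,-0.145,0,0,0,0,1]]' 60
python3 -m crank '[[0.026,-0.029,0,0,0,0,1],[0.052,-0.058,0,0,0,0,1],[0.078,-0.087,0,0,0,0,1],[0.104,-0.116,0,0,0,0,1],[0.130,-0.145,0,0,0,0,1]]'
python3 -m crank '[[0.026,-0.029,0,0,0,0.09,1],[0.052,-0.058,0,0,0,0.18,1],[0.078,-0.087,0,0,0,0.27,1],[0.104,-0.116,0,0,0,0.36,1],[0.130,-0.145,0,0,0,0.457,1]]'
python3 -m crank '[[0,0,0.03,0,0,0,1],[0,0,0.06,0,0,0,1],[0,0,0.08,0,0,0,1],[0,0,0.08,0,0,0,1]]'
cat > w.py <<'E'
from h import *
import sys
TH=-.1447;T=np.array([588.,-183.8])
Rs=np.array([[np.cos(TH),-np.sin(TH)],[np.sin(TH),np.cos(TH)]])
s=r.sense();p=s["eef_pos"]
print("t",s["clock"],"tcp",p.round(1),"rot",s["tcp_rot"].round(3),"own",(Rs.T@(p[:2]-T)).round(1),"F",s["contact_force"].round(1),"grip",s["grasp_force"],s["opening"])
M=R.from_euler("xyz",s["tcp_rot"]).as_matrix()
for a in sys.argv[1:]:
    g=np.array([float(x) for x in a.split(",")]); print(a,"-> tool shift",(M.T@(g-p)).round(1))
E
python3 w.py
```

```text
clock: 0.8
eef_pos: [271.7, -415.3, 250.3]
tcp_rot: [3.141, -0.0, 0.312]
contact_force: [0.7, -0.8, 0.8]
opening: 0.143
grasp_force: 0.0
clock: 1.3
eef_pos: [350.9, -237.3, 250.5]
tcp_rot: [3.141, -0.0, 0.313]
contact_force: [1.0, -0.3, -0.2]
opening: 0.002
grasp_force: 0.0
clock: 1.8
eef_pos: [430.0, -59.2, 250.5]
tcp_rot: [3.142, -0.001, -0.148]
contact_force: [0.6, 0.7, -0.5]
opening: -0.004
grasp_force: 0.0
clock: 2.2
eef_pos: [427.8, -60.3, 168.2]
tcp_rot: [3.142, 0.005, -0.144]
contact_force: [-0.2, 0.7, 0.1]
opening: 0.002
grasp_force: 0.0
t 2.2 tcp [427.8 -60.3 168.2] rot [ 3.142  0.005 -0.144] own [-176.3   99.1] F [-0.2  0.7  0.1] grip 0.0 0.002367096491733338
```

```bash
python3 -m crank '[[0,0,0.03,0,0,0,1],[0,0,0.054,0,0,0,1],[0,0,0.054,0,0,0,1]]'
python3 -m crank '[[0.012,0,0,0,0,0,1],[0.024,0,0,0,0,0,1],[0.036,0,0,0,0,0,1],[0.048,0,0,0,0,0,1],[0.06,0,0,0,0,0,1]]'
python3 -m crank '[[0.01,0,0,0,0,0,1],[0.02,0,0,0,0,0,1],[0.03,0,0,0,0,0,1],[0.04,0,0,0,0,0,1],[0.04,0,0,0,0,0,1]]'
python3 - <<'E'
from h import *
t=cams.grab_frame("top");s=cams.grab_frame("scene")
a=cv2.resize(t["image"][215:345,305:395],None,fx=4,fy=4)
b=cv2.resize(s["image"][180:310,255:355],None,fx=4,fy=4)
cv2.imwrite("pics/lev.png",np.hstack([a,b])[:,:,::-1])
E
python3 w.py
```

```text
clock: 2.5
eef_pos: [428.4, -60.7, 115.2]
tcp_rot: [-3.142, 0.003, -0.145]
contact_force: [0.5, -0.3, 0.9]
opening: -0.001
grasp_force: 0.0
clock: 3.0
eef_pos: [490.4, -69.6, 116.8]
tcp_rot: [3.142, -0.001, -0.144]
contact_force: [-1.1, 0.3, 0.7]
opening: -0.001
grasp_force: 0.5
clock: 3.5
eef_pos: [530.1, -75.4, 116.3]
tcp_rot: [3.142, -0.001, -0.144]
contact_force: [1.6, -0.6, 0.2]
opening: 0.001
grasp_force: 0.0
t 3.6 tcp [528.6 -75.2 116.1] rot [-3.142  0.    -0.144] own [-74.4  98.9] F [-0.3  0.3  0.2] grip 0.0 -0.002273459697565477
```

View pics/lev.png

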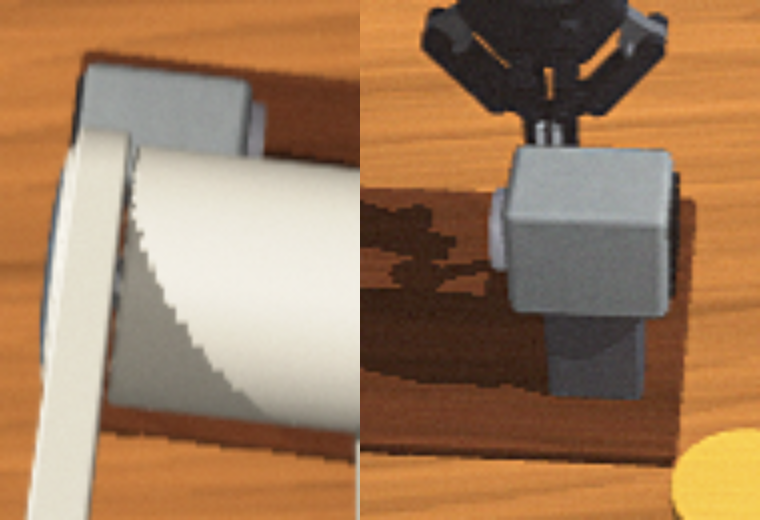

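The arm and the lamp box hide the lever. I'll press on in small steps until the end stop shows in the force reading.

```bash
python3 -m crank '[[0.004,0,0,0,0,0,1],[0.004,0,0,0,0,0,1]]'
python3 -m crank '[[0.003,0,0,0,0,0,1],[0.003,0,0,0,0,0,1]]'
python3 -m crank '[[0.003,0,0,0,0,0,1],[0.003,0,0,0,0,0,1]]'; python3 w.py
```

```text
clock: 3.8
eef_pos: [532.6, -75.7, 116.4]
tcp_rot: [-3.142, -0.0, -0.144]
contact_force: [0.7, -0.1, 0.5]
opening: 0.003
grasp_force: 0.0
clock: 4.0
eef_pos: [535.6, -76.2, 116.3]
tcp_rot: [3.142, -0.0, -0.144]
contact_force: [-0.1, -0.1, -0.2]
opening: 0.003
grasp_force: 0.1
clock: 4.2
eef_pos: [536.5, -76.3, 115.9]
tcp_rot: [-3.142, 0.004, -0.144]
contact_force: [-7.9, 0.4, 5.8]
opening: -0.003
grasp_force: 3.9
t 4.2 tcp [536.5 -76.3 115.9] rot [-3.142  0.004 -0.144] own [-66.5  99. ] F [-7.9  0.4  5.8] grip 3.8803609181195498 -0.0034402624401617334
```

```bash
python3 -m crank '[[-0.015,0,0,0,0,0,1],[-0.03,0,0,0,0,0,1],[-0.03,0,-0.04,0,0,0,1],[-0.03,0,-0.08,0,0,0,1],[-0.03,0,-0.12,0,0,0,1]]'
python3 -m crank '[[0.006,-0.030,-0.01,0,0,0,0],[0.012,-0.065,-0.01,0,0,0,0],[0.018,-0.1,-0.01,0,0,0,0],[0.024,-0.135,-0.01,0,0,0,0],[0.024,-0.135,-0.01,0,0,0,0]]'
python3 -m crank '[[0.004,-0.035,0,0,0,-0.09,0],[0.008,-0.07,0,0,0,-0.18,0],[0.012,-0.105,0,0,0,-0.27,0],[0.012,-0.139,0,0,0,-0.348,0],[0.012,-0.139,0,0,0,-0.348,0]]'
python3 w.py 582.2,194,250
python3 - <<'E'
from h import *
t=cams.grab_frame("top");s=cams.grab_frame("scene")
a=cv2.resize(t["image"][215:345,305:395],None,fx=4,fy=4)
b=cv2.resize(s["image"][180:310,355:465],None,fx=4,fy=4)
cv2.imwrite("pics/lev2.png",np.hstack([a,b])[:,:,::-1])
E
```

```text
clock: 4.7
eef_pos: [508.6, -72.3, 237.8]
tcp_rot: [-3.142, -0.0, -0.144]
contact_force: [1.5, 0.2, -1.1]
opening: -0.001
grasp_force: 0.0
clock: 5.2
eef_pos: [553.3, 61.2, 246.6]
tcp_rot: [-3.14, -0.002, -0.142]
contact_force: [0.3, -0.5, -0.3]
opening: 0.843
grasp_force: 0.0
clock: 5.7
eef_pos: [584.3, 196.6, 246.3]
tcp_rot: [-3.141, -0.001, 0.209]
contact_force: [0.8, 0.7, -0.3]
opening: 0.999
grasp_force: 0.0
t 5.7 tcp [584.3 196.6 246.3] rot [-3.141e+00 -1.000e-03  2.090e-01] own [-58.5 375.9] F [ 0.8  0.7 -0.3] grip 0.0 0.9989765548587599
582.2,194,250 -> tool shift [-2.6  2.1 -3.7]
```

View pics/lev2.png

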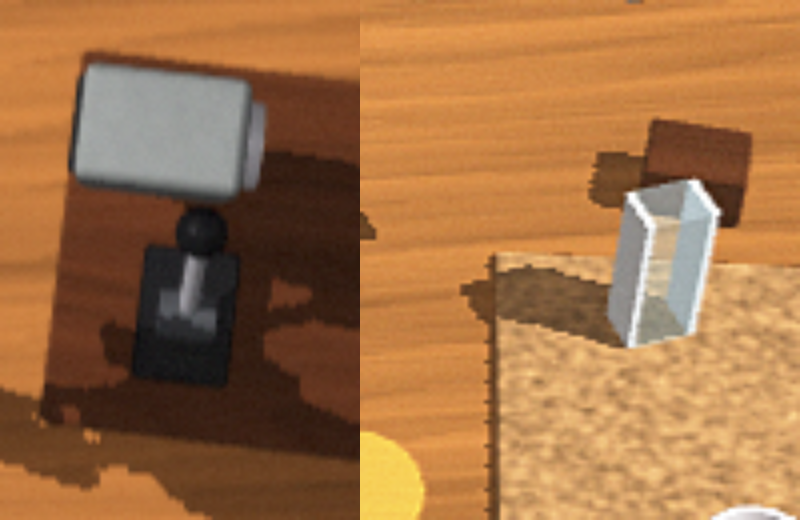

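Lever on: the ball is at full-frame (355,273), where the fully-on position projects. The glass hasn't moved and the gripper is above it, so I descend and grip.

```bash
python3 -m crank '[[-0.0025,0.002,0.03,0,0,0.004,0],[-0.0025,0.002,0.06,0,0,0.004,0],[-0.0025,0.002,0.09,0,0,0.004,0],[-0.0025,0.002,0.09,0,0,0.004,0]]'; python3 w.py 582.2,194,68
python3 - <<'E'
from h import *
t=cams.grab_frame("top");s=cams.grab_frame("scene")
a=cv2.resize(s["image"][120:300,340:500],None,fx=3,fy=3)
cv2.imwrite("pics/gr.png",a[:,:,::-1])
E
```

```text
clock: 6.2
eef_pos: [579.0, 188.8, 152.7]
tcp_rot: [3.14, 0.007, 0.198]
contact_force: [-1.0, 0.2, 0.4]
opening: 1.0
grasp_force: 0.0
t 6.2 tcp [579.  188.8 152.7] rot [3.14  0.007 0.198] own [-62.6 367.4] F [-1.   0.2  0.4] grip 0.0 0.9997563354262156
582.2,194,68 -> tool shift [ 4.8 -4.6 84.7]
```

View pics/gr.png

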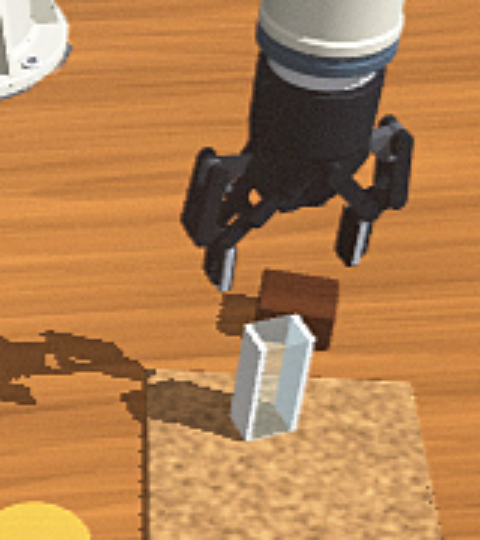

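The fingers straddle the block and are still above it, with their tips at crop (222,285) and (352,262). I'll let the arm settle and re-measure.

```bash
python3 -m crank '[[0,0,0,0,0,0,0],[0,0,0,0,0,0,0],[0,0,0,0,0,0,0]]'>/dev/null; python3 w.py 582.2,194,68
```

```text
t 6.6 tcp [582.4 191.4 157.6] rot [-3.141e+00 -2.000e-03  2.000e-01] own [-59.7 370.4] F [-0.9  0.5  0.6] grip 0.0 1.0008015436688378
582.2,194,68 -> tool shift [ 0.2 -2.6 89.6]
```

```bash
python3 -m crank '[[0,-0.0025,0.02,0,0,0,0],[0,-0.0025,0.04,0,0,0,0],[0,-0.0025,0.06,0,0,0,0],[0,-0.0025,0.08,0,0,0,0],[0,-0.0025,0.09,0,0,0,0]]'
python3 -m crank '[[0,0,0,0,0,0,0],[0,0,0,0,0,0,0],[0,0,0,0,0,0,0]]' 40; python3 w.py 582.2,194,68
python3 -m crank '[[0,0,0,0,0,0,0.4],[0,0,0,0,0,0,0.45],[0,0,0,0,0,0,0.5],[0,0,0,0,0,0,0.6],[0,0,0,0,0,0,0.8]]' 40
python3 -m crank '[[0,0,0,0,0,0,1],[0,0,0,0,0,0,1],[0,0,0,0,0,0,1]]' 40
```

```text
clock: 7.1
eef_pos: [580.7, 193.6, 65.2]
tcp_rot: [3.141, 0.001, 0.2]
contact_force: [-0.5, -0.3, 0.1]
opening: 0.999
grasp_force: 0.0
clock: 7.4
eef_pos: [581.9, 194.0, 67.4]
tcp_rot: [-3.141, -0.002, 0.2]
contact_force: [-0.2, 1.2, 0.0]
opening: 1.001
grasp_force: 0.0
t 7.4 tcp [581.9 194.   67.4] rot [-3.141e+00 -2.000e-03  2.000e-01] own [-60.5 372.9] F [-0.2  1.2  0. ] grip 0.0 1.0011110674501387
582.2,194,68 -> tool shift [ 0.3  0.  -0.6]
clock: 7.9
eef_pos: [581.4, 193.7, 66.7]
tcp_rot: [-3.142, -0.0, 0.2]
contact_force: [-1.4, -1.1, 5.1]
opening: 0.462
grasp_force: 40.3
clock: 8.2
eef_pos: [581.4, 193.8, 66.7]
tcp_rot: [-3.142, -0.0, 0.2]
contact_force: [-1.0, -0.5, 6.6]
opening: 0.463
grasp_force: 40.4
```

```bash
python3 -m crank '[[0,0,-0.01,0,0,0,1],[0,0,-0.025,0,0,0,1],[0,0,-0.045,0,0,0,1],[0,0,-0.065,0,0,0,1],[0,0,-0.085,0,0,0,1]]'
python3 -m crank '[[0,0,-0.02,0,0,0,1],[0,0,-0.045,0,0,0,1],[0,0,-0.07,0,0,0,1],[0,0,-0.09,0,0,0,1],[0,0,-0.095,0,0,0,1]]'
python3 -m crank '[[-0.003,0.015,0,0,0,0,1],[-0.007,0.04,0,0,0,0,1],[-0.012,0.065,0,0,0,0,1],[-0.017,0.09,0,0,0,0,1],[-0.022,0.115,0,0,0,0,1]]'
python3 -m crank '[[-0.005,0.027,0,0,0,0,1],[-0.010,0.054,0,0,0,0,1],[-0.015,0.081,0,0,0,0,1],[-0.020,0.108,0,0,0,0,1],[-0.025,0.135,0,0,0,0,1]]'
python3 -m crank '[[-0.005,0.027,0,0,0,0,1],[-0.010,0.054,0,0,0,0,1],[-0.015,0.081,0,0,0,0,1],[-0.020,0.106,0,0,0,0,1],[-0.022,0.121,0,0,0,0,1]]'
python3 -m crank '[[0,0,0,0,0,-0.06,1],[0,0,0,0,0,-0.15,1],[0,0,0,0,0,-0.25,1],[0,0,0,0,0,-0.35,1],[0,0,0,0,0,-0.45,1]]'
python3 -m crank '[[0,0,0,0,0,-0.1,1],[0,0,0,0,0,-0.2,1],[0,0,0,0,0,-0.3,1],[0,0,0,0,0,-0.4,1],[0,0,0,0,0,-0.5,1]]'
python3 -m crank '[[0,0,0,0,0,-0.1,1],[0,0,0,0,0,-0.2,1],[0,0,0,0,0,-0.276,1],[0,0,0,0,0,-0.276,1],[0,0,0,0,0,-0.276,1]]'
python3 -m crank '[[0,0,0,0,0,0,1],[0,0,0,0,0,0,1],[0,0,0,0,0,0,1],[0,0,0,0,0,0,1]]'
python3 w.py 588,-183.8,136
python3 - <<'E'
from h import *
t=cams.grab_frame("top");s=cams.grab_frame("scene")
a=cv2.resize(s["image"][90:310,150:380],None,fx=2.6,fy=2.6,interpolation=cv2.INTER_CUBIC)
cv2.imwrite("pics/ab.png",a[:,:,::-1])
E
```

```text
clock: 8.7
eef_pos: [581.1, 193.7, 153.0]
tcp_rot: [-3.142, -0.0, 0.2]
contact_force: [-0.1, 0.5, -1.8]
opening: 0.465
grasp_force: 40.8
clock: 9.2
eef_pos: [582.2, 194.1, 249.7]
tcp_rot: [-3.141, -0.005, 0.2]
contact_force: [0.0, -0.5, -2.8]
opening: 0.465
grasp_force: 41.0
clock: 9.7
eef_pos: [581.3, 74.7, 245.0]
tcp_rot: [3.141, 0.002, 0.2]
contact_force: [0.9, -0.4, -1.6]
opening: 0.467
grasp_force: 41.1
clock: 10.2
eef_pos: [583.4, -62.5, 245.0]
tcp_rot: [-3.141, 0.002, 0.2]
contact_force: [0.8, -0.7, -2.8]
opening: 0.464
grasp_force: 41.1
clock: 10.7
eef_pos: [585.9, -185.8, 245.0]
tcp_rot: [-3.141, 0.002, 0.198]
contact_force: [0.6, -0.3, -2.6]
opening: 0.461
grasp_force: 41.0
clock: 11.2
eef_pos: [586.4, -183.5, 245.3]
tcp_rot: [-3.14, 0.001, 0.654]
contact_force: [0.7, 0.4, -2.6]
opening: 0.464
grasp_force: 41.0
clock: 11.7
eef_pos: [586.5, -183.5, 245.4]
tcp_rot: [-3.14, 0.0, 1.154]
contact_force: [-0.1, 0.4, -2.0]
opening: 0.46
grasp_force: 41.0
clock: 12.2
eef_pos: [586.7, -183.5, 245.7]
tcp_rot: [-3.141, -0.0, 1.424]
contact_force: [-0.7, -0.7, -1.8]
opening: 0.463
grasp_force: 41.0
clock: 12.6
eef_pos: [587.2, -183.6, 246.3]
tcp_rot: [3.142, -0.0, 1.425]
contact_force: [-0.2, -0.7, -3.2]
opening: 0.463
grasp_force: 41.0
t 12.6 tcp [ 587.2 -183.6  246.3] rot [ 3.142 -0.     1.425] own [-0.8  0.1] F [-0.2 -0.7 -3.2] grip 41.005513072013855 0.4634172473524635
588,-183.8,136 -> tool shift [-1.000e-01  8.000e-01  1.103e+02]
```

View pics/ab.png

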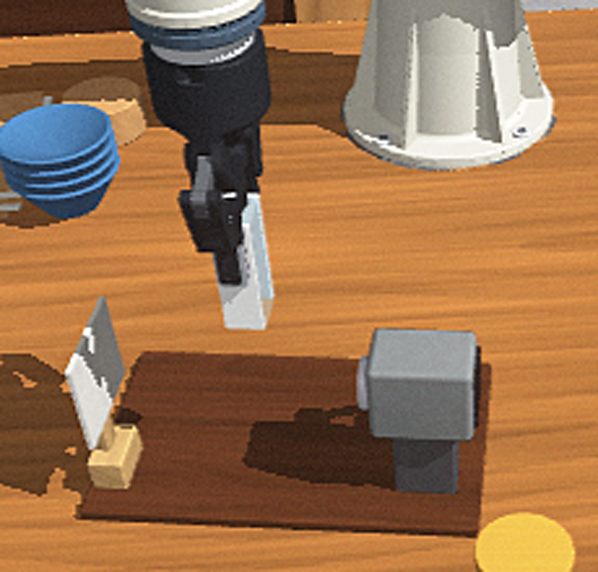

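The glass hangs upright in the grip with its clear faces towards lamp and card, above the middle of the stand. Now I lower it.

```bash
python3 -m crank '[[0,0.001,0.01,0,0,0,1],[0,0.001,0.025,0,0,0,1],[0,0.001,0.04,0,0,0,1],[0,0.001,0.055,0,0,0,1],[0,0.001,0.07,0,0,0,1]]'
python3 -m crank '[[0,0,0.01,0,0,0,1],[0,0,0.02,0,0,0,1],[0,0,0.03,0,0,0,1],[0,0,0.038,0,0,0,1],[0,0,0.04,0,0,0,1]]'
python3 -m crank '[[0,0,0,0,0,0,1],[0,0,0,0,0,0,1],[0,0,0,0,0,0,1],[0,0,0,0,0,0,1],[0,0,0,0,0,0,1]]'
python3 w.py 588,-183.8,135.7
python3 - <<'E'
from h import *
s=cams.grab_frame("scene")
a=cv2.resize(s["image"][130:310,170:360],None,fx=3.2,fy=3.2,interpolation=cv2.INTER_CUBIC)
cv2.imwrite("pics/fin.png",a[:,:,::-1])
from w import Rs,T
for z in (75,165):
  for q in [(20,15),(20,-15),(-20,15)]:
    print(q,z,((proj(s,[*(Rs@q+T),z])-[170,130])*3.2).round())
E
```

```text
clock: 13.2
eef_pos: [587.7, -183.6, 174.3]
tcp_rot: [-3.14, -0.0, 1.426]
contact_force: [-1.1, 1.1, -2.3]
opening: 0.46
grasp_force: 41.1
clock: 13.7
eef_pos: [587.7, -183.6, 135.3]
tcp_rot: [-3.14, -0.0, 1.426]
contact_force: [0.1, -0.4, -2.5]
opening: 0.463
grasp_force: 41.1
clock: 14.2
eef_pos: [588.3, -183.8, 136.6]
tcp_rot: [3.141, 0.0, 1.426]
contact_force: [-0.1, 0.1, -2.8]
opening: 0.466
grasp_force: 41.1
t 14.2 tcp [ 588.3 -183.8  136.6] rot [3.141 0.    1.426] own [0.3 0. ] F [-0.1  0.1 -2.8] grip 41.102322936058044 0.4657371081598865
588,-183.8,135.7 -> tool shift [-0.  -0.3  0.9]
t 14.25 tcp [ 588.3 -183.8  136.5] rot [3.141 0.    1.426] own [0.3 0. ] F [-0.5  0.1 -3. ] grip 41.10212802886963 0.46529393184946954
(20, 15) 75 [280. 411.]
(20, -15) 75 [234. 409.]
(-20, 15) 75 [291. 368.]
(20, 15) 165 [262. 305.]
(20, -15) 165 [213. 303.]
(-20, 15) 165 [274. 262.]
```

View pics/fin.png

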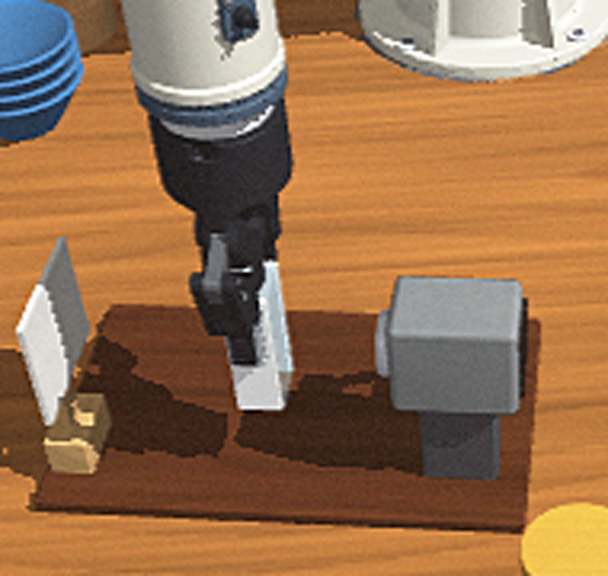

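The glass's lower corners appear at (238,410) and (283,409), against the expected (234,409) and (280,411). That is within about 2 mm, so it is in place and upright, and I'll hand in.

```bash
python3 -c "
from rig import sign_off
print(sign_off())"
```

```text
the job is handed in; nothing more can be done
None
```

The job is handed in with the lamp switched on and the glass held still and upright by its frosted sides, within about 2–3 mm of its place in the beam in the last picture; no pass/fail verdict came back.

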